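# Press the sharpening stone into the corner of its holder and hold it for clamping

## Robot

A 6-joint arm with a two-finger parallel gripper is mounted at the origin on a cart in front of the work surface, level with it; the furniture and walls round the work are solid. World frame = base frame: x ahead of the robot, y to its left, z up, the work surface at z = 0. Lengths are in mm, angles in degrees, forces in N, time in s.
With the tool pointing down it reaches from about 250 to 850 mm from the base axis. Payload 12.5 kg.
Tool frame: the origin (TCP) lies at the very end of the fingers, on their centre line; the grasp point (between the pads) lies 19 mm behind it (r.grip_point_offset is the distance from the TCP to the grasp point, in mm); z points along the fingers, y is the line along which they close (so a half turn about z gives the same grasp; the last joint's range is limited). The gripper opens to 93 mm and grips with 3 to 60 N. Pads are 15 mm wide; open, the fingers measure 128 mm over their backs; the gripper's body (75 mm by 188 mm) begins 65 mm behind the grasp point.
Start: joints at [62.132, 20.094, 94.641, -0, 65.266, -4.847], TCP at [215.06, 506.195, 218.633] pointing down, gripper open.
Joint ranges: [-157.81, 157.81], [-45, 120.19], [0.68, 151.7], [-89.99, 269.99], [4.06, 180], [-164.3, 164.3]. Speed limits (degrees/s): [127.2, 127.2, 159.86, 180, 180, 180].

## Interface

Orientations are given as a 3x3 rotation matrix whose columns are the frame's x, y, z axes.
In Python, from bench import r, eyes, finder gives the robot as it stands.
- The arm moves only by the shell command python3 -m creep 'ROWS' [OPENING] [FORCE]. ROWS is text: rows parted by semicolons, each of 6 numbers parted by spaces: the shift along the tool's x, y, z each as a share of 25 mm, from -1 to 1, then the turn, a rotation vector about the tool's x, y, z each as a share of 0.1 rad, from -1 to 1. A call has 1 to 12 rows; each row shifts and turns the commanded pose from where the row before left it, along the tool's axes as they then stand; what a row does not reach is not made up. A row lasts 1/12 s, in which the tool goes at most 41.7 mm and 7.16 degrees, less where a joint would pass 70% of its speed; a pose out of reach is approached as far as the arm can. A call with a number of a shift or a turn outside -1 to 1 is refused whole. A call with a gripper value outside its range is refused whole. OPENING is the closure, from -1 (fully open) to 1 (shut), set as the call begins (- or left out, the last holds). The fingers move at their own pace and stop on an object; FORCE is the grip in N (left out, the last holds). Time passes only in rows, so rows that do not move let the fingers close. It gives the time, the measured TCP pose, the force, the opening and the grip force at its end, in the units of the state.
- r.sense(): the state, without advancing time (a new reading comes with each control period).
- eyes.camera(name): name is "scene" or "top" or "wrist"; returns (picture, depth): 400x640x3 uint8, red, green, blue; 400x640 float32, mm along the optical axis (not along the pixel's ray), 0 where there is no reading.
- eyes.camera_model(name): a dict with "fx", "fy", "cx", "cy" (pixels), "k1" (the pictures are not rectified: a ray, as slopes to the right and down, at radius r is drawn at 1 + k1 r^2 times it, then the intrinsics apply), "extrinsics" (4x4, takes a point from world to camera coordinates). Camera axes: x right, y up, looking along -z (the intrinsics and any distortion apply to the point x, -y, -z); pixel columns grow to the right and rows downward; lengths in mm; the calibration is good to about 2 mm. A picture is of the moment at which its call begins: read the wrist's pose just before it. camera_model takes no time and is no camera call; for the wrist camera it gives the pose at the moment of the call.
- r.sign_off(): hands the job in; it is judged then, once.
Trained networks look in the newest picture that a camera, given by its name, has taken for a name from the list of things; names that differ only in an ending like _2 or _b are one class to them, and where a whole thing is asked for, a point or a joint stands for the part that bears it (a point fixed in the world has none). Each returns a list of dicts, best first, with "p" (0 to 1); they miss things now and then, are a little off and sometimes report something else, mostly with a low value. They report only what shows in the picture. A call takes as long as a camera call.
- finder.find_in(camera, label): "extent" ([left, top, right, bottom] in pixels, round what is visible of it).
The state is a dict: "time": time; "joint_pos": joint angles; "qd": joint speeds; "joint_efforts": joint torques, N m; "ee_pos": TCP position; "orientation": TCP orientation; "ft_force": force on the tool from outside, world axes, zero at the start; "ft_torque": the same for the moment, N m; "grip_width": opening from 0.0 (shut) to 1.0 (fully open); "grasp_force": force on a finger pad.
Only numpy, scipy, OpenCV 4.12 (cv2) and the standard library are available. Lean on these libraries where they do the work, as an engineer would, in place of code of your own. Each camera call takes 0.05 s, during which the arm holds its last target. There are 200 camera calls.

## Task

Put the loose two-coloured sharpening stone on the steel stone holder, lying flat, lengthwise along the longer of its two blue fences and the same side up as it lies now, and press it without ramming into the corner so that it is flush against both fences at once. Finish while still holding it there: the gripper keeps its grip or push on the stone at the end, pressing it lightly but definitely on both fences, so that a cook can tighten the clamp. Leave the cup, tub, tin and tape roll where they stand.

Things in the scene. Friction and masses are not known exactly. Their poses are not given: they have to be found in the camera images.
- stone: loose sharpening stone, a block 130 (x) x 48 (y) x 38 (z) mm, lower 24 mm dark blue-grey, upper 14 mm cream; 0.3 to 0.65 kg. Origin at the centre of its underside, x along its length, z up; starts flat on the table. Looks the same after a half turn about z. Grip across its 48 mm width; fingertips 14 mm or more above its underside clear the fences.
- holder: fixed stone holder: dark steel plate 210 (x) x 110 (y) mm; its top face (floor for the stone) is 12 mm above the table. Origin at the centre of its underside, at table height. Low blue fences: short one along the +x end, long one along the +y side. At the -x end a clamp block with black thumbscrew, 33 mm above the table, its pad reaching to x = -74 mm. -y side open.
- corner (a point): point in the inner corner of the holder, on its floor, where the inner faces of both fences meet; axes as the holder (x toward the short fence, y toward the long fence). It lies at (95, 45, 12) mm in the holder frame. The seated stone has its origin at (-65, -24, 0) mm from it, its length along x.
- long_fence: blue aluminium bar 150 (x) x 10 (y) x 12 (z) mm on the holder's floor along its +y side; origin at the centre of its underside, axes as the holder's; its inner face looks to -y, 5 mm from the origin. Fixed, rigid.
- short_fence: blue aluminium bar 10 (x) x 90 (y) x 12 (z) mm on the holder's floor along its +x end; origin at the centre of its underside, axes as the holder's; its inner face looks to -x, 5 mm from the origin. Fixed, rigid.
- ramekin: small white cup, 65 mm across, 40 mm high, bystander; origin at the centre of its underside
- spice_tub: tub with yellow lid, 72 mm across, 78 mm high, bystander; origin at the centre of its underside
- squat_tin: squat tin with a blue label, 75 mm across, 58 mm high, bystander; origin at the centre of its underside
- tape_roll: roll of blue tape lying flat, 98 mm across, 24 mm high, bystander; origin at the centre of its underside

How it is judged:
By the outcome, as a careful person would: the job done as asked, in the order asked, and still so for the second after the job is handed in, while the arm keeps its last pose, push and grip.
It also fails if it takes over 64 s, if anything falls off the work surface, if the arm or the gripper's body presses on something with over 40 N, if the wrist force passes 120 N, or if a joint passes its speed limit or range.

## Working session

There is one attempt and no reset: what is moved stays moved. The work goes in short steps, Python scripts to look and compute and a shell command to move; the robot and the scene stay as the last step left them, time stands still between calls to the robot, and variables do not carry over. Pictures are saved under pics/ and viewed, at most 10 in all, crops included, and the job is handed in when it is done.

```bash
mkdir -p pics; ls
python3 - <<'E'
from bench import r, eyes, finder
import cv2,numpy as np
s=r.sense();print(s)
for c in("top","scene"):
    im,d=eyes.camera(c);cv2.imwrite(f"pics/{c}0.png",im[...,::-1]);np.savez(f"{c}0.npz",im=im,d=d)
    m=eyes.camera_model(c);print(c,m)
    for n in("stone","holder","long_fence","short_fence"):print(n,finder.find_in(c,n)[:2])
E
```

```text
pics
{'time': 0.0, 'joint_pos': array([ 6.21323093e+01,  2.01239387e+01,  9.46775828e+01, -1.19592701e-03,
        6.52671521e+01, -4.84743846e+00]), 'qd': array([-0.04858381, -0.01323088,  0.0071737 , -0.03863015, -0.00495503,
        0.0824266 ]), 'joint_efforts': array([ 1.64834972e-03, -4.97323179e+01, -2.85256433e+01,  6.99506211e-02,
        2.56718852e-02, -1.04944702e-04]), 'ee_pos': array([214.89603956, 505.89060725, 218.10105475]), 'orientation': array([[-9.20370082e-01,  3.91048101e-01, -5.43494459e-04],
       [ 3.91048470e-01,  9.20369465e-01, -1.06844179e-03],
       [ 8.24035726e-05, -1.19589453e-03, -9.99999282e-01]]), 'ft_force': array([-0.08567489,  0.41780596, -1.16644677]), 'ft_torque': array([-0.0287574 ,  0.00156255, -0.04074462]), 'grasp_force': 0.0, 'grip_width': 1.0007681017486922}
top {'fx': 457.13278521822366, 'fy': 457.13278521822366, 'cx': 313.1269665422388, 'cy': 203.97741677038155, 'k1': -0.1335237456211543, 'extrinsics': array([[-1.18913892e-02, -9.99909772e-01, -6.24836548e-03,
         1.85676745e+01],
       [ 9.83040068e-01, -1.28339541e-02,  1.829
[... 400 characters left out ...]
fence []
scene {'fx': 410.0708359864756, 'fy': 410.0708359864756, 'cx': 316.715738089349, 'cy': 202.82469586350473, 'k1': -0.03318122469915553, 'extrinsics': array([[ 7.97649521e-01, -6.02669907e-01, -2.33286531e-02,
        -4.35820529e+02],
       [ 3.71362166e-01,  4.60294294e-01,  8.06361770e-01,
        -2.29947257e+02],
       [-4.75231927e-01, -6.51857459e-01,  5.90962325e-01,
        -1.19728327e+03],
       [ 0.00000000e+00,  0.00000000e+00,  0.00000000e+00,
         1.00000000e+00]])}
stone [{'extent': [245.5, 181.1, 284.9, 203.0], 'p': 0.77}]
holder [{'extent': [302.7, 222.8, 369.4, 273.2], 'p': 0.66}]
long_fence [{'extent': [311.6, 220.3, 342.8, 250.9], 'p': 0.57}]
short_fence []
```

```bash
cat > h.py <<'E'
import numpy as np,cv2
def world(m,uv,depth=None,z=None):
    """pixels -> world, either by depth map values or onto plane z"""
    uv=np.atleast_2d(np.float64(uv))
    K=np.array([[m['fx'],0,m['cx']],[0,m['fy'],m['cy']],[0,0,1]])
    n=cv2.undistortPoints(uv[:,None],K,np.array([m['k1'],0,0,0,0.]))[:,0]
    ray=np.c_[n[:,0],-n[:,1],-np.ones(len(n))]
    E=m['extrinsics'];R=E[:3,:3];c=-R.T@E[:3,3]
    w=ray@R
    s=np.asarray(depth,float) if z is None else (z-c[2])/w[:,2]
    return c+w*np.reshape(s,(-1,1))
def project(m,P):
    P=np.atleast_2d(P);p=P@m['extrinsics'][:3,:3].T+m['extrinsics'][:3,3]
    x,y=p[:,0]/-p[:,2],-p[:,1]/-p[:,2];f=1+m['k1']*(x*x+y*y)
    return np.c_[m['fx']*x*f+m['cx'],m['fy']*y*f+m['cy']]
E
python3 - <<'E'
from bench import eyes
import numpy as np,cv2
from h import *
m=eyes.camera_model("top");z=np.load("top0.npz")
for n,b,zz in(("stone",(267.6,231),38),("holder",(367.3,224.4),12),("lf",(354.5,220.5),24)):print(n,world(m,b,z=zz))
a=cv2.imread("pics/top0.png")[140:300,210:430];b=cv2.imread("pics/scene0.png")[140:300,210:430]
cv2.imwrite("pics/c0.png",np.vstack([cv2.resize(i,(412,300),interpolation=cv2.INTER_CUBIC) for i in(a,b)]))
E
```

```text
stone [[442.3032     189.64964015  38.        ]]
holder [[ 466.75814011 -200.62641961   12.        ]]
lf [[ 481.21983714 -149.45655942   24.        ]]
```

View pics/c0.png

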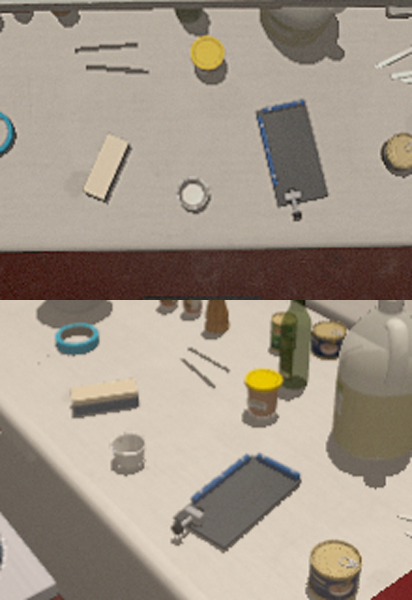

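```bash
python3 -m creep '-1 -.6 0 0 0 0;-1 -.6 0 0 0 0;-1 -.6 0 0 0 0;-1 -.6 0 0 0 0;-1 -.6 0 0 0 0;-1 -.6 0 0 0 0;-1 -.6 0 0 0 0;-1 -.6 0 0 0 0;-1 -.6 0 0 0 0;-1 -.6 0 0 0 0;-1 -.6 0 0 0 0;0 0 0 0 0 0' -1 20
python3 - <<'E'
from bench import r,eyes,finder
import numpy as np,cv2
from h import *
s=r.sense();m=eyes.camera_model("wrist");im,d=eyes.camera("wrist")
E=m['extrinsics'];R=s['orientation']
c=-E[:3,:3].T@E[:3,3]
print("cam in tool",R.T@(c-s['ee_pos']),R.T@-E[2,:3], s['time'],m['fx'])
cv2.imwrite("pics/w1.png",im[...,::-1]);np.savez("w1.npz",im=im,d=d,E=E)
print(finder.find_in("wrist","stone")[:2])
E
```

```text
time: 1.5
ee_pos: [405.8, 243.9, 218.7]
orientation: [[-0.919, 0.394, 0.001], [0.394, 0.919, -0.001], [-0.001, -0.0, -1.0]]
ft_force: [-0.6, -0.4, 0.3]
grip_width: 1.002
grasp_force: 0.0
cam in tool [  85.91453313    0.2921147  -165.7410014 ] [-0.30224287 -0.00106623  0.95323036] 1.5 360.09357282427703
[{'extent': [275.6, 168.0, 328.0, 290.0], 'p': 0.62}]
```

View pics/w1.png

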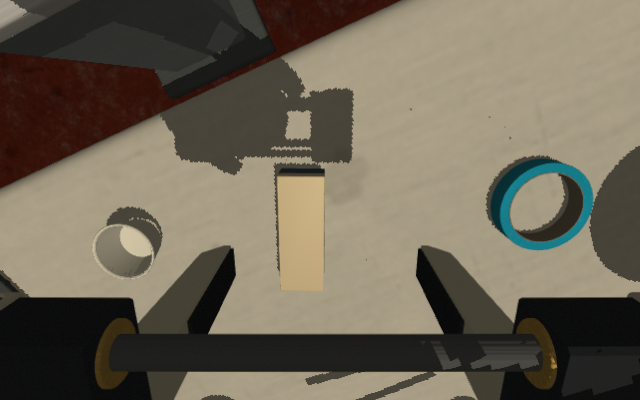

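```bash
cat > fit.py <<'E'
from h import *
def cloud(m,d):
    v,u=np.nonzero(d>0);return np.c_[u,v],world(m,np.c_[u,v],depth=d[v,u])
def rect(P):
    """centre, (long,short) mm, yaw deg of long side, of points in xy"""
    (cx,cy),(w,h),a=cv2.minAreaRect(P[:,:2].astype(np.float32))
    if w<h:w,h,a=h,w,a+90
    return np.array([cx,cy]),(w,h),(a+90)%180-90
E
python3 - <<'E'
from bench import r,eyes
from fit import *
z=np.load("w1.npz");m=eyes.camera_model("wrist");m['extrinsics']=z['E']
uv,P=cloud(m,z['d'])
b=(uv[:,0]>262)&(uv[:,0]<340)&(uv[:,1]>155)&(uv[:,1]<305)
t=P[b];print(np.percentile(t[:,2],[1,10,50,90,99]))
zt=np.median(t[t[:,2]>25][:,2]);T=t[abs(t[:,2]-zt)<5];c,s,a=rect(T);print(zt,c,s,a,T.mean(0))
tp=world(m,[(277,176),(325,176),(324,291),(281,291)],z=38);print(tp)
s=r.sense();R=s['orientation'];print("shift tool",R.T@(np.r_[c,zt]-s['ee_pos']),"tool x yaw",np.degrees(np.arctan2(R[1,0],R[0,0])))
E
```

```text
[-1.99118386 -1.08899815  1.22620642 38.21027807 39.06966948]
37.62676919717026 [452.13757324 196.16696167] (130.25840759277344, 48.029823303222656) -23.761016845703125 [448.44630539 197.89176627  37.62179723]
[[384.43982895 200.96624953  38.        ]
 [403.09927602 244.52394005  38.        ]
 [521.51875255 192.52759478  38.        ]
 [502.98409551 149.16985545  38.        ]]
shift tool [-64.05283671 -27.19900601 181.01914886] tool x yaw 156.86038479122539
```

```bash
python3 -m creep '-.9 -.4 .3 0 0 .1;-.9 -.4 .8 0 0 0;-.76 -.29 1 0 0 0;0 0 1 0 0 0;0 0 1 0 0 0;0 0 1 0 0 0;0 0 1 0 0 0;0 0 .9 0 0 0;0 0 .6 0 0 0;0 0 .5 0 0 0;0 0 0 0 0 0;0 0 0 0 0 0' -1 20
```

```text
time: 2.6
ee_pos: [451.0, 197.1, 16.0]
orientation: [[-0.917, 0.399, -0.001], [0.399, 0.917, -0.0], [0.001, -0.001, -1.0]]
ft_force: [-0.0, 0.9, 1.3]
grip_width: 1.0
grasp_force: 0.0
```

```bash
python3 -m creep '0 0 0 0 0 0;0 0 0 0 0 0;0 0 0 0 0 0;0 0 0 0 0 0;0 0 0 0 0 0;0 0 0 0 0 0;0 0 0 0 0 0;0 0 0 0 0 0;0 0 0 0 0 0' 1 40
```

```text
time: 3.35
ee_pos: [451.6, 196.4, 16.2]
orientation: [[-0.916, 0.4, 0.0], [0.4, 0.916, 0.0], [-0.0, 0.0, -1.0]]
ft_force: [0.0, -0.6, 1.3]
grip_width: 0.512
grasp_force: 40.0
```

```bash
python3 -m creep '0 0 -.4 0 0 0;0 0 -.8 0 0 0;0 0 -1 0 0 0;0 0 -1 0 0 -.6;0 0 -1 0 0 -.9;0 0 -1 0 0 -.9;0 0 -.8 0 0 -.9;0 0 -.5 0 0 -.9;0 0 0 0 0 -.9;0 0 0 0 0 -.6;0 0 0 0 0 0;0 0 0 0 0 0'
python3 - <<'E'
from bench import r,eyes
from fit import *
# rough holder from the top camera's depth
z=np.load("top0.npz");m=eyes.camera_model("top");uv,P=cloud(m,z['d'])
b=(abs(uv[:,0]-367)<26)&(abs(uv[:,1]-222)<38);t=P[b]
H=t[(t[:,2]>8)&(t[:,2]<30)];print(len(H),rect(H))
im=z['im'].astype(int)
hsv=cv2.cvtColor(z['im'],cv2.COLOR_RGB2HSV)
bl=(hsv[...,0]>95)&(hsv[...,0]<130)&(hsv[...,1]>110);v,u=np.nonzero(bl);k=(abs(u-360)<30)&(abs(v-215)<38)
w=world(m,np.c_[u,v][k],z=24);print(w[:,:2].min(0),w[:,:2].max(0),len(w))
s=r.sense();print(s['ee_pos'],s['joint_pos'],np.degrees(np.arctan2(s['orientation'][1,0],s['orientation'][0,0])))
E
```

```text
time: 4.35
ee_pos: [451.2, 196.3, 178.8]
orientation: [[-0.988, -0.156, -0.0], [-0.156, 0.988, -0.0], [0.0, -0.0, -1.0]]
ft_force: [-0.1, -0.0, -3.8]
grip_width: 0.516
grasp_force: 40.0
1278 (array([ 478.62890625, -201.63134766]), (296.7333068847656, 200.8883056640625), -1.2684402465820312)
[ 412.21668132 -217.99888799] [ 586.42853246 -125.5267636 ] 71
[451.19774312 196.25390966 178.76324256] [ 1.80846572e+01  1.69224490e+01  1.05416695e+02 -7.09776624e-04
  5.76890028e+01 -8.08614032e+01] -171.0535612848271
```

```bash
python3 -m creep '0 -.5 0 0 0 0;0 -1 0 0 0 0;0 -1 0 0 0 0;0 -1 0 0 0 0;0 -1 0 0 0 0;.1 -1 0 0 0 0;.1 -1 0 0 0 0;.1 -1 0 0 0 0;0 -1 0 0 0 0;0 -1 0 0 0 0;0 0 0 0 0 0;0 0 0 0 0 0'
cat > look.py <<'E'
import sys
from bench import r,eyes
from fit import *
s=r.sense();m=eyes.camera_model("wrist");im,d=eyes.camera("wrist")
np.savez(sys.argv[1]+".npz",im=im,d=d,E=m['extrinsics']);cv2.imwrite(f"pics/{sys.argv[1]}.png",im[...,::-1])
print(s['time'],s['ee_pos'],s['joint_pos'].round(1))
E
python3 look.py w2
```

```text
time: 5.35
ee_pos: [481.4, -40.2, 178.5]
orientation: [[-0.988, -0.154, -0.001], [-0.154, 0.988, 0.0], [0.001, 0.0, -1.0]]
ft_force: [-0.2, 1.0, -2.2]
grip_width: 0.511
grasp_force: 40.0
5.35 [481.36516613 -40.17951929 178.49714772] [ -10.3   16.   106.7    0.    57.3 -109.1]
```

View pics/w2.png

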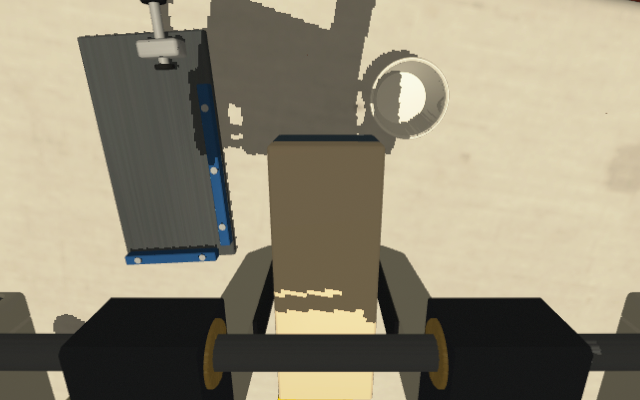

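```bash
cat > hold.py <<'E'
import sys
from bench import r,eyes
from fit import *
z=np.load(sys.argv[1]+".npz");m=eyes.camera_model("wrist");m['extrinsics']=z['E']
uv,P=cloud(m,z['d']);hsv=cv2.cvtColor(z['im'],cv2.COLOR_RGB2HSV)[uv[:,1],uv[:,0]]
L=(uv[:,0]<262)&(uv[:,1]<275)&(uv[:,0]>60)
print("table z",np.median(P[(uv[:,0]<60)&(uv[:,1]<250)&(uv[:,1]>60),2]))
bl=L&(hsv[:,0]>98)&(hsv[:,0]<130)&(hsv[:,1]>120)
F=P[bl&(abs(P[:,2]-24)<3)];print("fence z",np.median(F[:,2]),len(F))
pl=P[L&(abs(P[:,2]-12)<3)];print("plate z",np.median(pl[:,2]))
A=P[L&(P[:,2]>8)&(P[:,2]<28)&~((uv[:,0]>130)&(uv[:,0]<190)&(uv[:,1]<75))]
c,sz,a=rect(A);print("plate rect",c,sz,a)
def frame(yaw):
    t=np.radians(yaw);return np.array([[np.cos(t),-np.sin(t)],[np.sin(t),np.cos(t)]])
for it in range(2):
    Rh=frame(a);q=F[:,:2]@Rh   # holder axes
    xs=np.percentile(q[:,0],99.5);ys=np.percentile(q[:,1],99.5)
    lf=q[(q[:,0]<xs-25)]; lo=lf[lf[:,1]>ys-14]
    # inner edge of long fence per x-bin, and its slope
    b=np.arange(lo[:,0].min()+5,lo[:,0].max(),6);e=[(x,*np.percentile(lo[abs(lo[:,0]-x)<3][:,1],[3,97])) for x in b if (abs(lo[:,0]-x)<3).sum()>8]
    e=np.array(e);k=[np.polyfit(e[:,0],e[:,i],1) for i in(1,2)];print("yaw",a,"slopes",[np.degrees(p[0]) for p in k])
    sh=q[(q[:,0]>xs-14)&(q[:,1]<ys-25)]
    print("long y in/out",np.median(e[:,1]),np.median(e[:,2]),"len x",lo[:,0].min(),"short x in/out",np.percentile(sh[:,0],[3,97]),"y",sh[:,1].min())
print("corner by plate rect",c+Rh@[95,45])
E
python3 hold.py w2
```

```text
table z -0.16132885033240996
fence z 23.609750833010935 2400
plate z 11.847684912059435
plate rect [ 478.62191772 -193.88305664] (209.94558715820312, 111.25192260742188) 11.595577239990234
yaw 11.595577239990234 slopes [np.float64(0.17815803328440075), np.float64(0.1934477563865962)]
long y in/out -240.29307545134043 -231.21592646036711 len x 369.27980534184655 short x in/out [524.44875919 533.4325954 ] y -335.7369180590733
yaw 11.595577239990234 slopes [np.float64(0.17815803328440075), np.float64(0.1934477563865962)]
long y in/out -240.29307545134043 -231.21592646036711 len x 369.27980534184655 short x in/out [524.44875919 533.4325954 ] y -335.7369180590733
corner by plate rect [ 562.63793696 -130.70625305]
```

```bash
python3 -m creep '0 0 0 0 0 -.5;0 -.6 0 0 0 0;.1 -1 0 0 0 0;.2 -1 0 0 0 0;.2 -1 0 0 0 0;.13 -1 .4 0 0 0;0 -.7 .8 0 0 0;0 -.3 1 0 0 0;0 0 1 0 0 0;0 0 1 0 0 0;0 0 .8 0 0 0;0 0 0 0 0 0'
python3 - <<'E'
from bench import r
s=r.sense();R=s['orientation'];print(np:=__import__('numpy')) if 0 else None
import numpy as np
t=np.radians(11.7);Rh=np.array([[np.cos(t),-np.sin(t)],[np.sin(t),np.cos(t)]])
print(s['ee_pos'][:2]@Rh-[459.5,-264.8],np.degrees(np.arctan2(R[1,0],R[0,0]))+180,s['ft_force'],s['joint_pos'])
E
```

```text
time: 6.4
ee_pos: [493.1, -177.6, 50.2]
orientation: [[-0.978, -0.207, -0.006], [-0.207, 0.978, 0.003], [0.005, 0.004, -1.0]]
ft_force: [-0.4, 1.0, -2.6]
grip_width: 0.509
grasp_force: 40.0
[-12.66210705  -9.14335435] 11.929550011083904 [-0.35111374  0.99452122 -2.59782927] [-2.49052508e+01  3.13811862e+01  1.05404671e+02  1.11374423e-02
  4.35869358e+01 -1.26842304e+02]
```

```bash
python3 look.py w3
```

```text
6.4 [ 493.10608933 -177.63853362   50.23065686] [ -24.9   31.4  105.4    0.    43.6 -126.8]
```

View pics/w3.png

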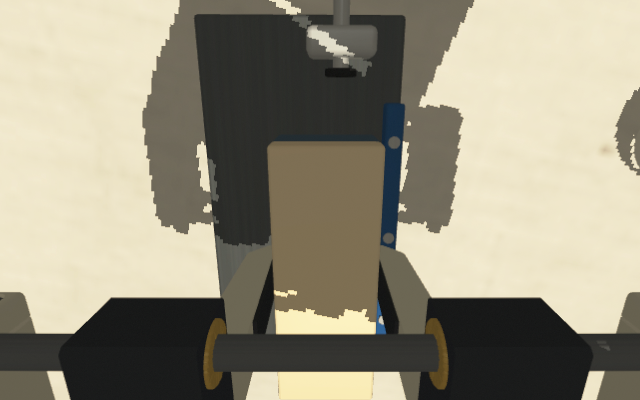

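```bash
python3 -m creep '0 -.1 .2 0 0 0;0 0 .2 0 0 0;0 0 .2 0 0 0;0 0 .1 0 0 0;0 0 0 0 0 0;0 0 0 0 0 0'
```

```text
time: 6.95
ee_pos: [495.7, -182.1, 36.3]
orientation: [[-0.978, -0.207, 0.0], [-0.207, 0.978, -0.0], [-0.0, -0.0, -1.0]]
ft_force: [0.3, -0.5, -3.7]
grip_width: 0.514
grasp_force: 40.0
```

```bash
python3 -m creep '0 0 .12 0 0 0;0 0 .08 0 0 0;0 0 .04 0 0 0;0 0 .04 0 0 0;0 0 0 0 0 0;0 0 0 0 0 0'; python3 -m creep '0 0 .03 0 0 0;0 0 .03 0 0 0;0 0 0 0 0 0'
```

```text
time: 7.45
ee_pos: [495.6, -182.0, 29.1]
orientation: [[-0.978, -0.207, -0.0], [-0.207, 0.978, 0.0], [0.0, 0.0, -1.0]]
ft_force: [0.5, -0.5, -3.2]
grip_width: 0.513
grasp_force: 40.0
time: 7.7
ee_pos: [495.7, -182.1, 28.2]
orientation: [[-0.978, -0.207, 0.0], [-0.207, 0.978, -0.0], [-0.0, -0.0, -1.0]]
ft_force: [-2.5, 1.1, 5.5]
grip_width: 0.516
grasp_force: 40.0
```

```bash
python3 -m creep '0 .1 0 0 0 0;0 .1 0 0 0 0;0 .1 0 0 0 0;0 .1 0 0 0 0;0 .06 0 0 0 0;0 0 0 0 0 0;0 0 0 0 0 0'; python3 -m creep '0 .04 0 0 0 0;0 0 0 0 0 0;0 0 0 0 0 0'; python3 -c "
from bench import r;s=r.sense();print(s['ft_force'],s['ft_torque'],s['ee_pos'])"
```

```text
time: 8.28
ee_pos: [493.9, -170.8, 28.2]
orientation: [[-0.978, -0.207, 0.002], [-0.207, 0.978, -0.001], [-0.001, -0.001, -1.0]]
ft_force: [0.9, -3.1, 7.0]
grip_width: 0.516
grasp_force: 40.0
time: 8.53
ee_pos: [493.8, -170.1, 28.2]
orientation: [[-0.978, -0.207, 0.002], [-0.207, 0.978, -0.001], [-0.002, -0.001, -1.0]]
ft_force: [2.1, -5.0, 6.9]
grip_width: 0.512
grasp_force: 40.0
[ 2.07578216 -4.98577808  6.90739896] [-0.61552594 -0.10789    -0.05864467] [ 493.78179875 -170.07983675   28.2067564 ]
```

```bash
python3 -m creep '0 .03 0 0 0 0;0 0 0 0 0 0;0 0 0 0 0 0';python3 -m creep '0 .03 0 0 0 0;0 0 0 0 0 0;0 0 0 0 0 0'; python3 -c "
from bench import r;s=r.sense();print(s['ft_force'],s['ft_torque'],s['ee_pos'])"
```

```text
time: 8.78
ee_pos: [493.8, -170.0, 28.2]
orientation: [[-0.978, -0.207, 0.002], [-0.207, 0.978, -0.002], [-0.002, -0.002, -1.0]]
ft_force: [0.9, -9.6, 5.1]
grip_width: 0.514
grasp_force: 40.0
time: 9.03
ee_pos: [493.8, -170.0, 28.3]
orientation: [[-0.978, -0.207, 0.003], [-0.207, 0.978, -0.003], [-0.002, -0.004, -1.0]]
ft_force: [0.9, -15.2, 3.0]
grip_width: 0.514
grasp_force: 40.0
[  0.90066869 -15.16872948   2.99589067] [-2.6078598   0.04799881 -0.15078589] [ 493.81041994 -169.95800687   28.28499936]
```

```bash
python3 -m creep '0 -.05 0 0 0 0;-.06 0 0 0 0 0;-.08 0 0 0 0 0;-.08 0 0 0 0 0;-.08 0 0 0 0 0;-.04 0 0 0 0 0;0 0 0 0 0 0;0 0 0 0 0 0'; python3 -m creep '-.03 0 0 0 0 0;0 0 0 0 0 0;0 0 0 0 0 0'; python3 -c "
from bench import r;s=r.sense();print(s['ft_force'],s['ft_torque'],s['ee_pos'])"
```

```text
time: 9.7
ee_pos: [499.8, -168.7, 28.2]
orientation: [[-0.978, -0.207, -0.003], [-0.207, 0.978, -0.001], [0.003, -0.0, -1.0]]
ft_force: [-12.9, -14.2, 14.5]
grip_width: 0.514
grasp_force: 40.0
time: 9.95
ee_pos: [500.4, -168.6, 28.2]
orientation: [[-0.978, -0.207, -0.003], [-0.207, 0.978, -0.001], [0.003, -0.0, -1.0]]
ft_force: [-13.9, -13.8, 16.7]
grip_width: 0.516
grasp_force: 40.0
[-13.91276684 -13.8193578   16.681141  ] [-2.24530425  2.36662568 -0.14792736] [ 500.36382951 -168.61376927   28.16671001]
```

```bash
python3 -m creep '0 -.03 -.03 0 0 0;0 0 0 0 0 0;-.04 0 0 0 0 0;0 0 0 0 0 0;0 0 0 0 0 0'; python3 -m creep '-.04 0 0 0 0 0;0 0 0 0 0 0;0 0 0 0 0 0';python3 -m creep '-.02 0 0 0 0 0;0 0 0 0 0 0;0 0 0 0 0 0'; python3 -c "
from bench import r;s=r.sense();print(s['ft_force'],s['ft_torque'],s['ee_pos'])"
```

```text
time: 10.37
ee_pos: [502.3, -168.3, 28.2]
orientation: [[-0.978, -0.207, -0.002], [-0.207, 0.978, -0.0], [0.002, 0.0, -1.0]]
ft_force: [-5.3, -6.0, 3.6]
grip_width: 0.511
grasp_force: 40.0
time: 10.62
ee_pos: [502.7, -168.1, 28.2]
orientation: [[-0.978, -0.207, -0.003], [-0.207, 0.978, -0.0], [0.003, 0.001, -1.0]]
ft_force: [-8.7, -8.2, 6.5]
grip_width: 0.511
grasp_force: 40.0
time: 10.87
ee_pos: [502.8, -168.2, 28.2]
orientation: [[-0.978, -0.207, -0.004], [-0.207, 0.978, -0.0], [0.004, 0.001, -1.0]]
ft_force: [-11.8, -10.0, 7.6]
grip_width: 0.513
grasp_force: 40.0
[-11.82190695  -9.96787885   7.57519982] [-1.89665857  1.86962017 -0.2023893 ] [ 502.76645342 -168.15183899   28.19757149]
```

```bash
python3 -m creep '0 0 0 0 -.04 0;0 0 0 0 0 0;0 0 0 0 0 0'; python3 -m creep '-.02 0.01 0 0 0 0;0 0 0 0 0 0;0 0 0 0 0 0;0 0 0 0 0 0';python3 - <<'E'
from bench import r;s=r.sense();print(s['ft_force'],s['ft_torque'],s['ee_pos'],s['orientation'])
E
python3 look.py w4
python3 - <<'E'
from bench import eyes,r
from fit import *
z=np.load("w4.npz");m=eyes.camera_model("wrist");m['extrinsics']=z['E']
uv,P=cloud(m,z['d']);b=(uv[:,0]>240)&(uv[:,0]<410)&(uv[:,1]>110)&(uv[:,1]<330)&(abs(P[:,2]-50)<5)
T=P[b];A=np.c_[T[:,:2]-T[:,:2].mean(0),np.ones(len(T))];k=np.linalg.lstsq(A,T[:,2],rcond=None)[0];print("top plane",k,len(T))
im,d=eyes.camera("scene");b=im[190:300,280:400,::-1];b=cv2.resize(b,(640,587),interpolation=cv2.INTER_CUBIC)
w=z['im'][90:340,220:440,::-1]
cv2.imwrite("pics/f4.png",cv2.resize(w,None,fx=2.4,fy=2.4,interpolation=cv2.INTER_CUBIC))
E
```

```text
time: 11.12
ee_pos: [502.8, -168.1, 28.2]
orientation: [[-0.978, -0.207, 0.0], [-0.207, 0.978, 0.001], [-0.0, 0.001, -1.0]]
ft_force: [-11.2, -8.9, 8.5]
grip_width: 0.513
grasp_force: 40.0
time: 11.45
ee_pos: [502.8, -168.1, 28.2]
orientation: [[-0.978, -0.207, -0.001], [-0.207, 0.978, 0.0], [0.001, 0.001, -1.0]]
ft_force: [-13.6, -12.8, 9.6]
grip_width: 0.511
grasp_force: 40.0
[-13.58775431 -12.75004991   9.59172265] [-2.41177001  2.43075024 -0.22954767] [ 502.83785406 -168.09554184   28.19556334] [[-9.78290725e-01 -2.07236001e-01 -7.04952017e-04]
 [-2.07236343e-01  9.78290802e-01  4.52593647e-04]
 [ 5.95854377e-04  5.88859845e-04 -9.99999649e-01]]
11.45 [ 502.83785406 -168.09554184   28.19556334] [ -23.5   33.9  105.1    0.    41.  -125.5]
top plane [ 2.90816928e-03 -4.92147779e-04  4.96033895e+01] 21158
```

View pics/f4.png

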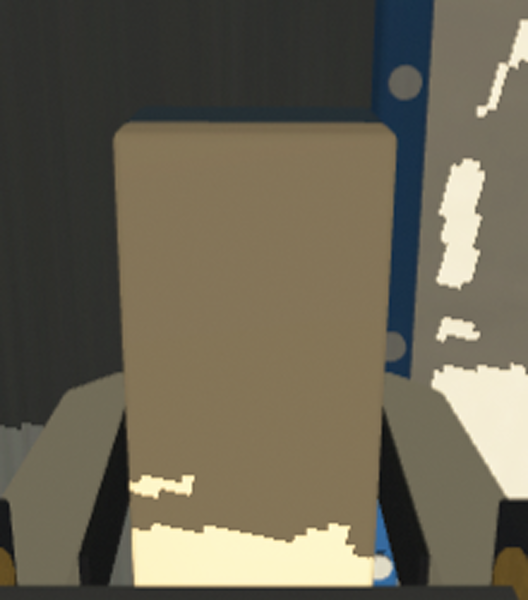

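```bash
cat > st.py <<'E'
from bench import r
import numpy as np
s=r.sense();R=s['orientation'];t=np.radians(11.7);c,q=np.cos(t),np.sin(t);x,y=s['ee_pos'][:2]
print("F",s['ft_force'].round(1),"T",s['ft_torque'].round(3),"q",(x*c+y*q).round(2),(y*c-x*q).round(2),"yaw",np.degrees(np.arctan2(R[1,0],R[0,0])).round(3)+180,"tz axis",R[:,2].round(4))
E
python3 st.py; python3 -m creep '0 0 0 0 0 .02;0 0 0 0 0 0;0 0 0 0 0 0'>/dev/null; python3 st.py;python3 -m creep '0 0 0 0 0 .02;0 0 0 0 0 0;0 0 0 0 0 0'>/dev/null; python3 st.py;python3 -m creep '0 0 0 0 0 .02;0 0 0 0 0 0;0 0 0 0 0 0'>/dev/null; python3 st.py
```

```text
F [-14.5 -13.    9.4] T [-2.414  2.466 -0.227] q 458.29 -266.58 yaw 11.955999999999989 tz axis [-7.e-04  5.e-04 -1.e+00]
F [-14.3 -12.4  10.4] T [-2.354  2.436 -0.004] q 458.29 -266.6 yaw 11.864000000000004 tz axis [-8.e-04  4.e-04 -1.e+00]
F [-13.8 -12.3   9.2] T [-2.358  2.384  0.202] q 458.3 -266.6 yaw 11.774000000000001 tz axis [-8.e-04  2.e-04 -1.e+00]
F [-14.  -14.1   9.6] T [-2.32   2.406  0.391] q 458.29 -266.59 yaw 11.682999999999993 tz axis [-9.e-04  2.e-04 -1.e+00]
```

```bash
python3 -m creep '0 .02 0 0 0 -.03;0 0 0 0 0 0;0 0 0 0 0 0;0 0 0 0 0 0;0 0 0 0 0 0'>/dev/null; python3 st.py; python3 look.py w5
python3 - <<'E'
from bench import eyes
from fit import *
z=np.load("w5.npz");m=eyes.camera_model("wrist");m['extrinsics']=z['E']
uv,P=cloud(m,z['d']);t=np.radians(11.85);R=np.array([[np.cos(t),-np.sin(t)],[np.sin(t),np.cos(t)]])
q=P[:,:2]@R
ok=(uv[:,1]<240)
S=q[ok&(abs(P[:,2]-49.8)<2)&(uv[:,0]>240)&(uv[:,0]<410)]
pl=ok&(abs(P[:,2]-12)<3)&(uv[:,0]>150)&(uv[:,0]<420);p=q[pl]
pe=lambda a,v:np.percentile(a,v).round(2)
print("stone rear x",pe(S[:,0],[.2,1]),"y",pe(S[:,1],[.5,99.5]))
print("plate rear x",pe(p[:,0],[.2,1]),"y",pe(p[:,1],[.5,99.5]))
f=q[ok&(abs(P[:,2]-24)<2)&(uv[:,0]>360)&(uv[:,0]<430)];print("fence y",pe(f[:,1],[2,98]),len(f))
E
```

```text
F [-13.8 -16.5   8.3] T [-2.874  2.472  0.094] q 458.3 -266.57 yaw 11.822000000000003 tz axis [-4.e-04 -3.e-04 -1.e+00]
12.7167 [ 502.83919344 -168.09533673   28.21373796] [ -23.5   33.9  105.1   -0.    41.  -125.3]
stone rear x [393.61 393.94] y [-290.47 -243.33]
plate rear x [333.97 334.75] y [-341.98 -234.1 ]
fence y [-242.67 -233.28] 2446
```

Run:
```python
from bench import eyes
from fit import *
t=np.radians(11.8);R=np.array([[np.cos(t),-np.sin(t)],[np.sin(t),np.cos(t)]])
for n,box in(("w2",(185,262)),("w5",(375,440))):
    z=np.load(n+".npz");m=eyes.camera_model("wrist");m['extrinsics']=z['E']
    uv,P=cloud(m,z['d']);q=P[:,:2]@R
    k=(uv[:,0]>box[0])&(uv[:,0]<box[1])&(abs(P[:,2]-24)<2)&(uv[:,1]<240)
    f=q[k];print(n,len(f),"rear fence x",np.percentile(f[:,0],[.2,1,2,5]).round(2),"y",np.percentile(f[:,1],[3,97]).round(2))
    if n=="w2":
        k=(uv[:,0]>110)&(uv[:,0]<205)&(uv[:,1]>235)&(uv[:,1]<275)&(abs(P[:,2]-24)<2);print("short",np.percentile(q[k][:,0],[1,3,97,99]).round(2))
    else:
        k=(uv[:,0]>240)&(uv[:,0]<370)&(uv[:,1]<240)&(abs(P[:,2]-49.8)<2);print("stone rear",np.percentile(q[k][:,0],[.2,1,2]).round(2))
```

```text
w2 1683 rear fence x [368.76 370.03 371.1  374.6 ] y [-242.12 -232.88]
short [523.29 523.53 532.91 533.31]
w5 2427 rear fence x [368.42 368.86 369.3  371.  ] y [-242.   -233.02]
stone rear [393.85 394.16 394.5 ]
```

```bash
python3 -c "
from bench import r;print(r.sign_off())"
```

```text
the job is handed in; nothing more can be done
None
```

The stone lies flat on the holder, cream side up, and the gripper still holds it in the corner, pushing about 17 N toward the short fence and 13 N toward the long one (part of that may be friction on the floor). I saw the stone touching the long fence in the wrist camera. Contact with the short fence is inferred from depth measurements, which put the stone within about 0.7 mm of it, and from the arm stopping firmly there. The job was handed in at about 13 s, and the cup, tub, tin and tape roll were not touched.

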